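# Latch the gate of the loaded checking fixture

### The job

Two alike aluminium checking fixtures stand on the plate with their front gates open; only one of them has a casting clamped in it, ready to be scanned. Push that fixture's gate fully shut so that its sprung latch snaps in behind the strike and holds it, then let go. Leave the empty fixture's gate open, as it stands.

Things in the scene. Friction and masses are not known exactly. Their poses are not given: they have to be found in the camera images.
- gate (a joint): Angle (rad) of the LOADED fixture's gate (dark iron casting under its closed clamp): 0 shut on a hard stop, starts 0.5 to 1.1 open, stays where left. Aluminium bar 14 mm thick, 170 mm from hinge pin to free end, 35 to 95 mm above the table. Hinged at its left seen from the robot; shuts away from the robot. Nearly free until the last 0.1 rad, where the latch needs about 7 N near the free end.
- bolt (a joint): Travel (m) of the sprung steel bolt in that gate's free end: 0 out, 0.0085 fully in. It sticks 9 mm out, bevelled on the side that leads when shutting. The strike presses it in about 7 mm; it snaps out behind the strike when the gate is within about 0.015 rad of shut and then holds the gate.
- gate_end (a point): Where to push: on the loaded fixture's gate, on the face towards the robot, 140 mm from the hinge pin, 30 mm from the free end, 65 mm above the table. Axes: x square into the face (the way to push), y along the gate to the hinge, z up; hinge pin at (+7, +140) mm in x, y. Shut, the gate lies between posts 105 mm high; the strike starts 32 mm beyond this point and stands 6 mm proud of the face.
- spare_gate_end (a point): The same point, with the same axes, on the like gate of the other, EMPTY fixture (no casting, clamp raised). That gate stays open as it stands.

How it is judged:
By the outcome, as a careful person would: the job done as asked, in the order asked, and still so for the second after the job is handed in, with the robot touching nothing.
It also fails if it takes over 30 s, if anything falls off the work surface, if the arm or the gripper's body presses on something with over 40 N, if the wrist force passes 120 N, or if a joint passes its speed limit or range.

### The arm

A 6-joint arm with a two-finger parallel gripper is mounted at the origin on the work surface. World frame = base frame: x ahead of the robot, y to its left, z up, the work surface at z = 0. Lengths are in m, angles in rad, forces in N, time in s.
With the tool pointing down it reaches from about 0.325 to 0.9 m from the base axis. Payload 6.1 kg.
Tool frame: the origin (TCP) lies on the mounting face of the last link; the fingertips stand 173 mm ahead of it and the grasp point (between the pads) lies 155 mm ahead of it; z points along the fingers, y is the direction in which the jaws open and shut (so a half turn about z gives the same grasp; the last joint's range is limited). The gripper opens to 85 mm and grips with 20 to 120 N. Pads are 22 mm wide; open, the fingers measure 114 mm over their backs; the gripper's body (76 mm by 85 mm) begins 54 mm behind the grasp point. The pads swing forward as they close: fully open they stand 13 mm farther back than shut.
Start: joints at [1.048, 0.22, 1.526, -0, 1.395, -0.126], TCP at [0.242, 0.576, 0.405] pointing down, gripper open.
Joint ranges: [-2.98, 2.98], [-0.91, 2.08], [0.09, 2.57], [-1.24, 4.39], [0.2, 2.65], [-2.68, 2.68]. Speed limits (rad/s): [2.57, 2.57, 3.01, 3.14, 3.14, 3.14].

### API

Orientations are given as a unit quaternion [w, x, y, z].
In Python, from station import r gives the robot as it stands. The module is installed in compiled form; this text tells all that it offers.
- The arm moves only by the shell command python3 -m jog 'ROWS' [FORCE]. ROWS is JSON, a list of rows, each an object with "gripper": the opening, from -1 (shut) to 1 (fully open), so that 0 is half open; "slide": the shift along the tool's x, y, z in m, a list of three; "turn": the turn, a rotation vector about the tool's x, y, z in degrees, a list of three. In form: [{"gripper": gripper, "slide": [tx, ty, tz], "turn": [wx, wy, wz]}, ...]. A call has 1 to 8 rows; each row shifts and turns the commanded pose from where the row before left it, along the tool's axes as they then stand; what a row does not reach is not made up. A row lasts 1/12 s, in which the tool goes at most 41.7 mm and 7.16 degrees, less where a joint would pass 70% of its speed; a pose out of reach is approached as far as the arm can. A call with a gripper value outside its range is refused whole. The fingers move at their own pace and stop on an object; FORCE is the grip in N (left out, the last holds). Time passes only in rows, so rows that do not move let the fingers close. It gives the time, the measured TCP pose, the force and the opening at its end, in the units of the state.
- r.get_state(): the state, without advancing time (a new reading comes with each control period).
- r.capture(name): name is "scene" or "top" or "wrist"; returns a dict with "image" (480x640x3 uint8, red, green, blue), "z_map" (480x640 float32, m along the optical axis (not along the pixel's ray), 0 where there is no reading), "fx", "fy", "cx", "cy" (pixels), "rvec" (rotation vector, rad) and "tvec" (3), from world to camera coordinates, as OpenCV has them. Camera axes: x right, y down, z forward; pixel columns grow to the right and rows downward; lengths in m; the calibration is good to about 2 mm. A picture is of the moment at which its call begins.
- r.sign_off(): hands the job in, once; it reports no verdict.
The state is a dict: "time_s": time; "q": joint angles; "joint_velocities": joint speeds; "joint_torque": joint torques, N m; "tool_pos": TCP position; "tcp_rot": TCP orientation; "force": force on the tool from outside, world axes, zero at the start; "moment": the same for the moment, N m; "grip_width": finger opening in m.
Only numpy, scipy, OpenCV 4.12 (cv2) and the standard library are available. Lean on these libraries where they do the work, as an engineer would, in place of code of your own. Each camera call takes 0.05 s, during which the arm holds its last target. There are 200 camera calls.

## Working session

There is one attempt and no reset: what is moved stays moved. The work goes in short steps, Python scripts to look and compute and a shell command to move; the robot and the scene stay as the last step left them, time stands still between calls to the robot, and variables do not carry over. Pictures are saved under pics/ and viewed, about 8 in all and at most 12, crops included, and the job is handed in when it is done.

```bash
mkdir -p pics; cat > h.py <<'E'
import numpy as np,cv2
from station import r
def cap(n,f):
    c=r.capture(n); cv2.imwrite('pics/'+f+'.png',c['image'][:,:,::-1]); np.savez('pics/'+f+'.npz',**c); return c
def world(c):
    z=c['z_map'];v,u=np.mgrid[:480,:640]
    P=np.stack([(u-c['cx'])/c['fx']*z,(v-c['cy'])/c['fy']*z,z],-1)
    R=cv2.Rodrigues(np.array(c['rvec'],float))[0]
    return (P-np.array(c['tvec'],float).ravel())@R
E
python3 - <<'E'
from h import *
a=cap('scene','s1');b=cap('top','t1')
print({k:v for k,v in r.get_state().items()})
E
```

```text
{'time_s': 0.1, 'q': array([ 1.04791019e+00,  2.21135492e-01,  1.52751522e+00, -2.21531657e-05,
        1.39471379e+00, -1.26110016e-01]), 'joint_velocities': array([-1.41789280e-03, -3.58583089e-03, -3.15937052e-03, -2.96644914e-04,
        5.38824225e-05, -3.92919387e-05]), 'joint_torque': array([ 1.22039233e-03, -4.98241568e+01, -3.90547121e+01, -2.90517419e-04,
        5.53736594e-03, -2.86528177e-05]), 'tool_pos': array([0.24141526, 0.57621982, 0.40370586]), 'tcp_rot': array([-2.72127795e-04,  1.97087279e-01,  9.80385546e-01, -8.43166133e-04]), 'force': array([ 1.24502962, -0.1637565 , -0.4705128 ]), 'moment': array([-0.02865215,  0.01228077,  0.01675979]), 'grip_width': 0.08521066993586965}
```

View pics/s1.png

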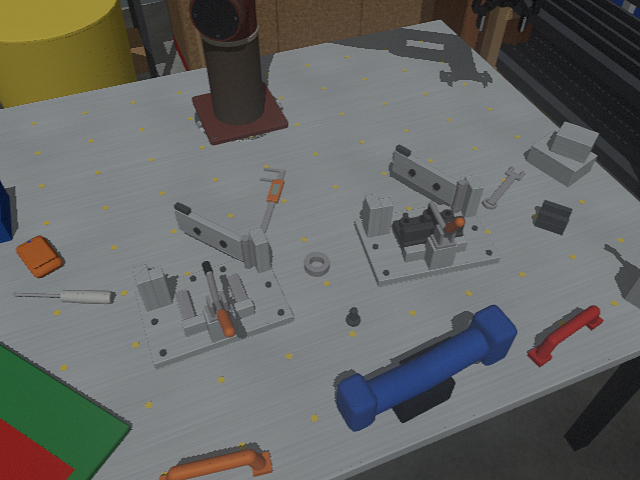

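View pics/t1.png

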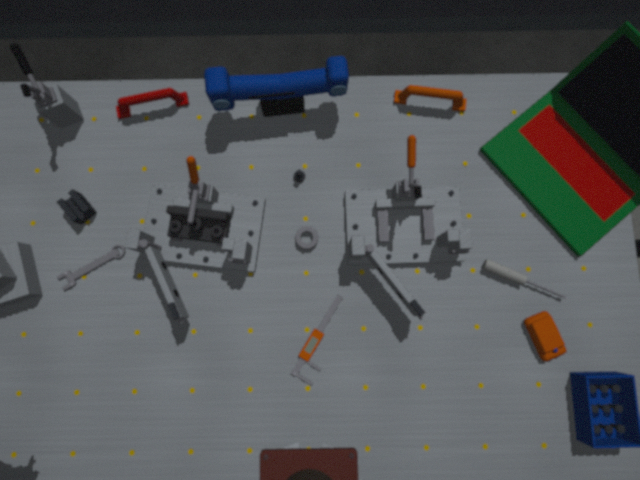

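The loaded fixture has the dark casting: top image (200,225), scene (430,225). Its gate runs from the hinge at about (145,243) to the free end at about (180,318) in the top view. The empty fixture is at top (405,225).

```bash
python3 - <<'E'
from h import *
c=np.load('pics/t1.npz');W=world(c)
print(W[225,200],W[318,180],W[243,145],W[300,400])
m=((W[...,2]>.085)&(W[...,2]<.112)).astype(np.uint8);m[:,:100]=0;m[:140]=0;m[350:]=0;m[:,480:]=0
n,l,st,ce=cv2.connectedComponentsWithStats(m)
for i in range(1,n):
    if st[i,4]<40: continue
    p=W[l==i]; rc=cv2.minAreaRect(p[:,:2].astype(np.float32)*1000)
    print(st[i],p[:,2].min().round(3),np.median(p[:,2]).round(3),np.round(cv2.boxPoints(rc)).tolist(),np.round(rc[1]))
im=c['image'][180:330,120:290,::-1];cv2.imwrite('pics/t1c.png',cv2.resize(im,None,fx=4,fy=4,interpolation=2))
E
```

```text
[0.57096721 0.21672366 0.08666809] [0.37977395 0.25293159 0.0863541 ] [0.5320469  0.32347676 0.10434287] [ 0.40999148 -0.21063341  0.00121045]
[398 180  17  17 160] 0.085 0.089 [[623.0, -204.0], [626.0, -235.0], [662.0, -230.0], [658.0, -200.0]] [36. 31.]
[197 184  14  16 116] 0.085 0.089 [[619.0, 202.0], [659.0, 198.0], [661.0, 220.0], [621.0, 224.0]] [22. 40.]
[166 206  19   8  48] 0.085 0.086 [[595.0, 253.0], [610.0, 251.0], [614.0, 288.0], [599.0, 290.0]] [37. 15.]
[187 209  40  21 211] 0.085 0.087 [[557.0, 238.0], [587.0, 160.0], [624.0, 175.0], [593.0, 252.0]] [40. 83.]
[ 125  229   58   91 1044] 0.085 0.097 [[374.0, 261.0], [399.0, 225.0], [572.0, 344.0], [547.0, 380.0]] [210.  44.]
[445 229  28  23 465] 0.085 0.105 [[507.0, -343.0], [550.0, -344.0], [551.0, -293.0], [507.0, -293.0]] [50. 44.]
[351 235  75  81 950] 0.085 0.097 [[374.0, -230.0], [405.0, -260.0], [551.0, -110.0], [520.0, -80.0]] [209.  43.]
[222 238  26  25 434] 0.085 0.104 [[491.0, 122.0], [535.0, 116.0], [542.0, 165.0], [498.0, 171.0]] [49. 44.]
```

View pics/t1c.png

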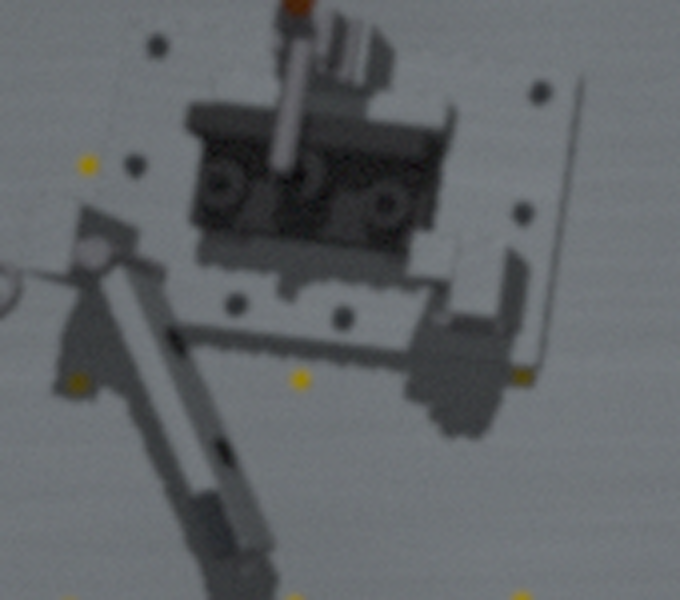

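The gate's top strip is clear in the crop from (110,275) to (205,490), with the hinge post at (95,245). The right-hand post is at about (480,280) and the plate's right edge runs from (582,80) to (540,370). Next I'll fit the gate line and work out the approach.

```bash
cat > plan.py <<'E'
from h import *
def ray(c,u,v,h):
    R=cv2.Rodrigues(np.array(c['rvec'],float))[0];o=-R.T@np.array(c['tvec'],float).ravel()
    d=R.T@np.array([(u-c['cx'])/c['fx'],(v-c['cy'])/c['fy'],1]);return (o+d*(h-o[2])/d[2])[:2]
def gate(c,box):
    W=world(c);m=(W[...,2]>.0925)&(W[...,2]<.0985);k=np.zeros_like(m);u0,u1,v0,v1=box;k[v0:v1,u0:u1]=1
    p=W[m&k][:,:2].astype(np.float32)
    vx,vy,x,y=cv2.fitLine(p,cv2.DIST_HUBER,0,.001,.001).ravel();g=np.array([vx,vy]);g*=-np.sign(g[1]) if abs(g[1])>.3 else -np.sign(g[0])
    o=np.array([x,y]);t=(p-o)@g;n=np.array([-g[1],g[0]]);s=(p-o)@n
    return o,g,t.min(),t.max(),np.percentile(s,[2,50,98]),len(p)
E
python3 - <<'E'
from plan import *
c=np.load('pics/t1.npz')
for nm,px,b in(('load',(143.2,242.3),(140,195,245,325)),('spare',(368,248),(365,425,250,320))):
    o,g,a,e,s,n=gate(c,b);h=ray(c,*px,.105)
    print(nm,'hinge',h,'dir',g,np.degrees(np.arctan2(g[1],g[0])),'start/end',o+a*g,o+e*g,s,n,'hinge off line',(h-o)@[-g[1],g[0]],'len',(o+e*g-h)@g)
    nn=np.array([-g[1],g[0]]);print('contact from end',o+(e-.03)*g-nn*.007,'from hinge',h+.14*g-.007*nn)
for p in((265.5,200),(255,272)):print('edge',ray(c,*p,.02))
o=world(c);print(o[300:320:4,165:190:4,2].round(3))
E
```

```text
load hinge [0.53345082 0.3269564 ] dir [-0.8991147 -0.4377131] -154.04193 start/end [0.5269763 0.3240543] [0.38010418 0.25255302] [-0.00721489  0.00028675  0.0064074 ] 410 hinge off line 0.00022466527924521593 len 0.17044355082156248
contact from end [0.40401363 0.27197823] from hinge [0.40451076 0.27197037]
spare hinge [ 0.51409532 -0.13092426] dir [-0.81102526 -0.5850111 ] -144.19621 start/end [ 0.514019   -0.13633168] [ 0.37987843 -0.23309033] [-0.00648849  0.00020611  0.00745503] 418 hinge off line -0.004340891016784585 len 0.16862157479617443
contact from end [ 0.40011412 -0.20986281] from hinge [ 0.39645671 -0.20714864]
edge [0.63900353 0.08709011]
edge [0.47621847 0.11017673]
[[-2.000e-03  1.000e-01  9.200e-02  7.600e-02  4.200e-02 -1.000e-03
  -1.000e-03]
 [-1.000e-03  1.070e-01  1.090e-01  8.300e-02  5.700e-02 -2.000e-03
   3.000e-03]
 [ 3.000e-03  1.080e-01  1.080e-01  9.400e-02  7.000e-02  3.800e-02
   2.000e-03]
 [ 0.000e+00  4.000e-03  1.006e+00  1.040e-01  7.800e-02  5.500e-02
  -1.000e-03]
 [-0.000e+00 -0.000e+00  1.070e-01  1.080e-01  9.100e-02  6.600e-02
  -1.000e-03]]
```

```bash
python3 -m jog '[{"gripper":-1,"slide":[0,0,0],"turn":[0,0,7]},{"gripper":-1,"slide":[0,0,0],"turn":[0,0,7]},{"gripper":-1,"slide":[0,0,0],"turn":[0,0,7]},{"gripper":-1,"slide":[0,0,0],"turn":[0,0,7]},{"gripper":-1,"slide":[0,0,0],"turn":[0,0,7]},{"gripper":-1,"slide":[0,0,0],"turn":[0,0,6.3]},{"gripper":-1,"slide":[0,0,0],"turn":[0,0,0]}]' 60
python3 -m jog '[{"gripper":-1,"slide":[-0.035,0.002,0],"turn":[0,0,0]},{"gripper":-1,"slide":[-0.036,0.002,0],"turn":[0,0,0]},{"gripper":-1,"slide":[-0.036,0.002,0],"turn":[0,0,0]},{"gripper":-1,"slide":[-0.036,0.002,0],"turn":[0,0,0]},{"gripper":-1,"slide":[-0.036,0.002,0],"turn":[0,0,0]},{"gripper":-1,"slide":[-0.036,0.002,0],"turn":[0,0,0]},{"gripper":-1,"slide":[-0.035,0.001,0],"turn":[0,0,0]},{"gripper":-1,"slide":[-0.034,0,0],"turn":[0,0,0]}]'
python3 -m jog '[{"gripper":-1,"slide":[0,0,0],"turn":[0,0,0]},{"gripper":-1,"slide":[0,0,0],"turn":[0,0,0]}]'
cat > st.py <<'E'
from h import *
from scipy.spatial.transform import Rotation as Ro
s=r.get_state();q=s['tcp_rot'];R=Ro.from_quat(np.r_[q[1:],q[0]]).as_matrix()
print('tcp',s['tool_pos'].round(4),'-x ang',np.degrees(np.arctan2(-R[1,0],-R[0,0])).round(2),'z',R[:,2].round(3),'F',s['force'].round(1),'t',s['time_s'],'g',s['grip_width'])
H=np.array([.5334,.3270])
d=s['tool_pos'][:2]-H;n=-R[:2,0];g=np.array([n[1],-n[0]])
print('along gate',d@g,'push-axis',d@n,'pad to face',-(d@n)-.011-.007)
E
python3 st.py
```

```text
time_s: 0.68
tool_pos: [0.2415, 0.5763, 0.4041]
tcp_rot: [0.0, 0.532, 0.847, -0.001]
force: [0.6, -0.5, 0.4]
grip_width: 0.0008
time_s: 1.35
tool_pos: [0.378, 0.3251, 0.4045]
tcp_rot: [0.0, 0.529, 0.849, -0.0]
force: [1.2, -0.4, 0.1]
grip_width: 0.0002
time_s: 1.52
tool_pos: [0.3783, 0.3255, 0.4046]
tcp_rot: [-0.0, 0.531, 0.848, 0.0]
force: [-0.2, -0.1, 0.1]
grip_width: 0.0001
tcp [0.3783 0.3255 0.4046] -x ang -64.08 z [-0.  0. -1.] F [-0.2 -0.1  0.1] t 1.5167 g 5.5262346141286695e-05
along gate 0.14019280582133675 push-axis -0.06645430719387674 pad to face 0.04845430719387674
```

```bash
python3 -m jog '[{"gripper":-1,"slide":[0,0,0.03],"turn":[0,0,0]},{"gripper":-1,"slide":[0,0,0.03],"turn":[0,0,0]},{"gripper":-1,"slide":[0,0,0.03],"turn":[0,0,0]},{"gripper":-1,"slide":[0,0,0.03],"turn":[0,0,0]},{"gripper":-1,"slide":[0,0,0.03],"turn":[0,0,0]},{"gripper":-1,"slide":[0,0,0.032],"turn":[0,0,0]},{"gripper":-1,"slide":[0,0,0],"turn":[0,0,0]}]'
python3 -m jog '[{"gripper":-1,"slide":[-0.015,0,0],"turn":[0,0,0]},{"gripper":-1,"slide":[-0.015,0,0],"turn":[0,0,0]},{"gripper":-1,"slide":[-0.008,0,0],"turn":[0,0,0]},{"gripper":-1,"slide":[-0.004,0,0],"turn":[0,0,0]},{"gripper":-1,"slide":[-0.004,0,0],"turn":[0,0,0]},{"gripper":-1,"slide":[0,0,0],"turn":[0,0,0]}]'
python3 st.py; python3 - <<'E'
from h import *
c=cap('top','t2');im=c['image'][180:330,90:290,::-1];cv2.imwrite('pics/t2c.png',cv2.resize(im,None,fx=4,fy=4))
E
```

```text
time_s: 2.1
tool_pos: [0.3739, 0.3261, 0.2163]
tcp_rot: [-0.003, 0.529, 0.849, -0.005]
force: [-1.7, -0.6, -1.8]
grip_width: 0.0002
time_s: 2.6
tool_pos: [0.3981, 0.2856, 0.2236]
tcp_rot: [0.0, 0.53, 0.848, 0.001]
force: [-0.3, -0.7, -0.1]
grip_width: 0.0002
tcp [0.3981 0.2856 0.2236] -x ang -64.03 z [ 0.001  0.001 -1.   ] F [-0.3 -0.7 -0.1] t 2.6 g 0.0002029636426625411
along gate 0.1397998769714969 push-axis -0.022051932998987594 pad to face 0.004051932998987594
```

View pics/t2c.png

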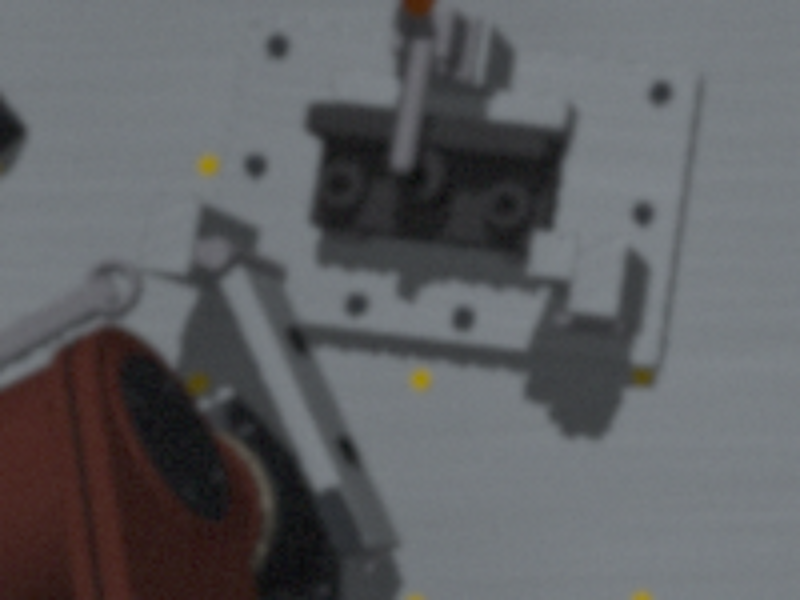

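The arm's hand is on the gate's outer (push) side at crop (300,480), and the gate hasn't moved. Now I'll swing it along the hinge arc for the first 40°.

```bash
python3 -m jog '[{"gripper":-1,"slide":[-0.003,0,0],"turn":[0,0,0]},{"gripper":-1,"slide":[-0.0098,-0.0009,0],"turn":[0,0,-4]},{"gripper":-1,"slide":[-0.0098,-0.0009,0],"turn":[0,0,-4]},{"gripper":-1,"slide":[-0.0098,-0.0009,0],"turn":[0,0,-4]},{"gripper":-1,"slide":[-0.0098,-0.0009,0],"turn":[0,0,-4]},{"gripper":-1,"slide":[-0.0098,-0.0009,0],"turn":[0,0,-4]}]'; python3 st.py
python3 -m jog '[{"gripper":-1,"slide":[-0.0098,-0.0009,0],"turn":[0,0,-4]},{"gripper":-1,"slide":[-0.0098,-0.0009,0],"turn":[0,0,-4]},{"gripper":-1,"slide":[-0.0098,-0.0009,0],"turn":[0,0,-4]},{"gripper":-1,"slide":[-0.0098,-0.0009,0],"turn":[0,0,-4]},{"gripper":-1,"slide":[-0.0098,-0.0009,0],"turn":[0,0,-4]},{"gripper":-1,"slide":[0,0,0],"turn":[0,0,0]}]'; python3 st.py
python3 - <<'E'
from h import *
c=cap('top','t3');im=c['image'][180:330,90:290,::-1];cv2.imwrite('pics/t3c.png',cv2.resize(im,None,fx=4,fy=4))
E
```

```text
time_s: 3.15
tool_pos: [0.4223, 0.24, 0.2228]
tcp_rot: [-0.0, 0.373, 0.928, 0.0]
force: [-1.8, 2.6, -0.2]
grip_width: 0.0
tcp [0.4223 0.24   0.2228] -x ang -43.8 z [-0.001  0.001 -1.   ] F [-1.8  2.6 -0.2] t 3.15 g 2.4960756199669626e-05
along gate 0.1396984623458477 push-axis -0.019981535852628685 pad to face 0.001981535852628685
time_s: 3.65
tool_pos: [0.4601, 0.2071, 0.2228]
tcp_rot: [0.0, 0.207, 0.978, -0.0]
force: [0.3, -0.5, -0.3]
grip_width: 0.0001
tcp [0.4601 0.2071 0.2228] -x ang -23.92 z [ 0. -0. -1.] F [ 0.3 -0.5 -0.3] t 3.65 g 0.00010358823769342577
along gate 0.13935042024258087 push-axis -0.018327567609840213 pad to face 0.000327567609840213
```

View pics/t3c.png

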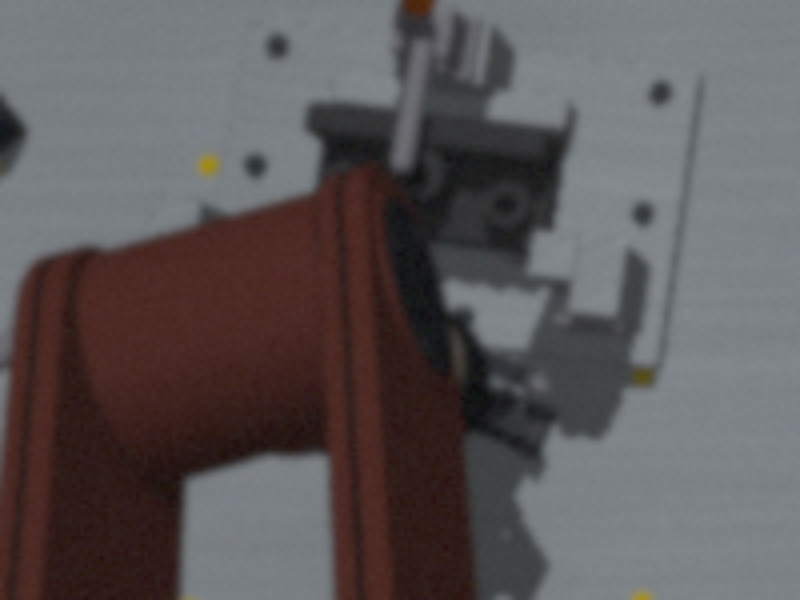

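The arm hides most of the gate. Its free end shows at about (540,430), roughly 16° from shut. I'll continue more slowly.

```bash
python3 -m jog '[{"gripper":-1,"slide":[-0.0074,-0.0007,0],"turn":[0,0,-3]},{"gripper":-1,"slide":[-0.0074,-0.0007,0],"turn":[0,0,-3]},{"gripper":-1,"slide":[-0.0074,-0.0007,0],"turn":[0,0,-3]},{"gripper":-1,"slide":[-0.005,-0.0005,0],"turn":[0,0,-2]},{"gripper":-1,"slide":[0,0,0],"turn":[0,0,0]}]'; python3 st.py
python3 -m jog '[{"gripper":-1,"slide":[-0.0025,-0.0003,0],"turn":[0,0,-1]},{"gripper":-1,"slide":[-0.0025,-0.0003,0],"turn":[0,0,-1]},{"gripper":-1,"slide":[0,0,0],"turn":[0,0,0]}]'; python3 st.py
python3 -m jog '[{"gripper":-1,"slide":[-0.0025,-0.0003,0],"turn":[0,0,-1]},{"gripper":-1,"slide":[0,0,0],"turn":[0,0,0]}]'; python3 st.py
```

```text
time_s: 4.12
tool_pos: [0.4833, 0.196, 0.2222]
tcp_rot: [-0.001, 0.114, 0.993, -0.0]
force: [-2.1, -0.4, 1.1]
grip_width: 0.0001
tcp [0.4833 0.196  0.2222] -x ang -13.08 z [-0.002 -0.    -1.   ] F [-2.1 -0.4  1.1] t 4.1167 g 0.00012514741013001427
along gate 0.1389100520222114 push-axis -0.019122049314862173 pad to face 0.0011220493148621736
time_s: 4.37
tool_pos: [0.4879, 0.1944, 0.2222]
tcp_rot: [-0.001, 0.097, 0.995, -0.0]
force: [-2.7, -0.6, -0.5]
grip_width: -0.0005
tcp [0.4879 0.1944 0.2222] -x ang -11.09 z [-0.002 -0.    -1.   ] F [-2.7 -0.6 -0.5] t 4.3667 g -0.00048217885371985066
along gate 0.13885417202653125 push-axis -0.019132989880253762 pad to face 0.0011329898802537623
time_s: 4.53
tool_pos: [0.4912, 0.1935, 0.2228]
tcp_rot: [0.0, 0.087, 0.996, -0.0]
force: [-1.4, 1.1, -0.8]
grip_width: -0.0001
tcp [0.4912 0.1935 0.2228] -x ang -10.02 z [ 0.001 -0.    -1.   ] F [-1.4  1.1 -0.8] t 4.5333 g -5.0899020547800625e-05
along gate 0.13881403324636887 push-axis -0.0182968817949542 pad to face 0.00029688179495420113
```

```bash
for i in 1 2; do python3 -m jog '[{"gripper":-1,"slide":[-0.002,-0.0002,0],"turn":[0,0,-1]},{"gripper":-1,"slide":[0,0,0],"turn":[0,0,0]}]' >/dev/null; python3 st.py; done
for i in 1 2; do python3 -m jog '[{"gripper":-1,"slide":[-0.0015,0,0],"turn":[0,0,0]},{"gripper":-1,"slide":[0,0,0],"turn":[0,0,0]}]'>/dev/null; python3 st.py; done
```

```text
tcp [0.4931 0.1928 0.2227] -x ang -8.99 z [-0.  0. -1.] F [-3.   0.6  0.2] t 4.7 g -2.2267770904728097e-05
along gate 0.1388147485645861 push-axis -0.018821171794490037 pad to face 0.0008211717944900379
tcp [0.4938 0.1924 0.222 ] -x ang -8.0 z [-0.005 -0.    -1.   ] F [-9.   0.6  2.7] t 4.8667 g 0.0004181337347988756
along gate 0.1388356507418095 push-axis -0.020473146170840506 pad to face 0.0024731461708405065
tcp [0.4943 0.1922 0.2215] -x ang -8.04 z [-0.008 -0.    -1.   ] F [-12.5   2.7   4.8] t 5.0333 g -0.00017700072118422802
along gate 0.1388938871365731 push-axis -0.019904920263498375 pad to face 0.001904920263498376
tcp [0.4947 0.1923 0.2208] -x ang -8.03 z [-0.011 -0.    -1.   ] F [-16.6   2.2   4.1] t 5.2 g 0.00018437844524908463
along gate 0.13880829484533497 push-axis -0.019480908900274926 pad to face 0.0014809089002749262
```

```bash
for i in 1 2 3 4; do python3 -m jog '[{"gripper":-1,"slide":[-0.0015,0,0],"turn":[0,0,0]},{"gripper":-1,"slide":[0,0,0],"turn":[0,0,0]}]'>/dev/null; python3 st.py; done
python3 - <<'E'
from h import *
c=cap('scene','s4');im=c['image'][130:290,340:520,::-1];cv2.imwrite('pics/s4c.png',cv2.resize(im,None,fx=3.7,fy=3.7,interpolation=2))
E
```

```text
tcp [0.4952 0.1923 0.2202] -x ang -8.03 z [-0.014 -0.    -1.   ] F [-19.4   4.9   5.8] t 5.3667 g -0.0002803913209701919
along gate 0.13866054294507885 push-axis -0.019050791967154788 pad to face 0.0010507919671547883
tcp [0.4955 0.1918 0.2192] -x ang -8.01 z [-0.018 -0.002 -1.   ] F [-23.9   3.2   5.1] t 5.5333 g -0.0001402668485403255
along gate 0.13914777977662163 push-axis -0.018646378894023537 pad to face 0.0006463788940235379
tcp [0.4961 0.1917 0.2191] -x ang -8.01 z [-0.021 -0.002 -1.   ] F [-30.8   3.1   9.9] t 5.7 g -4.7962951376626546e-05
along gate 0.13913430985029002 push-axis -0.01809390984731366 pad to face 9.3909847313659e-05
tcp [0.4965 0.1917 0.218 ] -x ang -8.0 z [-0.024 -0.001 -1.   ] F [-31.3   6.2   6.1] t 5.8667 g 0.00010468948683395844
along gate 0.13905260955649995 push-axis -0.017717659281211766 pad to face -0.00028234071878823364
```

View pics/s4c.png

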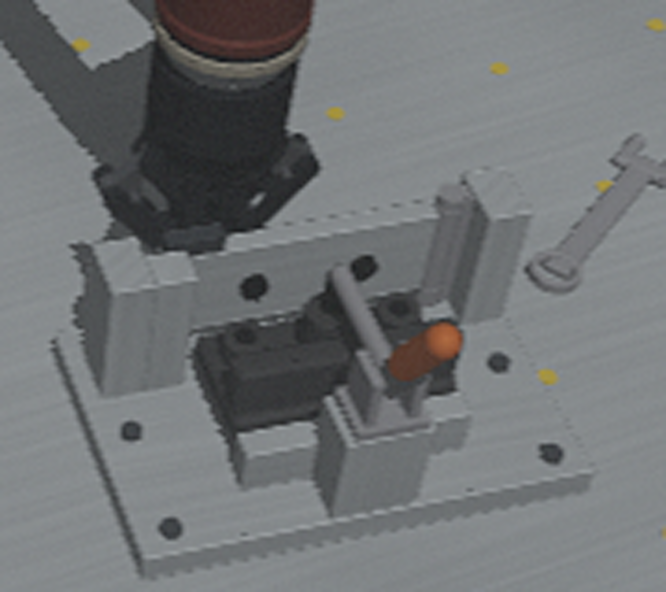

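The gate looks shut between the posts: its top edge runs from crop (190,250) to (430,205), and the tips rest against its outer face near the strike post. I'll measure the gate's angle against the plate.

```bash
cat > ang.py <<'E'
import sys
from plan import *
c=np.load('pics/'+sys.argv[1]+'.npz');W=world(c)
# inner face of gate: z .04-.09, between posts, in fixture frame about hinge
H=np.array([.5334,.3270]);a=np.radians(-98.1);g=np.array([np.cos(a),np.sin(a)]);n=np.array([-g[1],g[0]])
d=W[...,:2]-H;t=d@g;s=d@n;z=W[...,2]
m=(z>.05)&(z<.09)&(t>.03)&(t<.13)&(abs(s)<.03)
p=np.c_[t[m],s[m]]
vx,vy,x,y=cv2.fitLine(p.astype(np.float32),cv2.DIST_HUBER,0,.001,.001).ravel()
print('n',m.sum(),'inner/outer face slope rad',vy/vx,'offset at t=.14',y+(.14-x)*vy/vx,'at 0',y-x*vy/vx)
for lo in(.03,.06,.09,.12,.14):
    k=(z>.085)&(z<.112)&(t>lo)&(t<lo+.02)&(abs(s)<.04)
    print(lo,k.sum(),np.percentile(s[k],[5,50,95]).round(4) if k.any() else '')
E
python3 ang.py s4
```

```text
n 564 inner/outer face slope rad 0.003496997 offset at t=.14 0.0065161176 at 0 0.006026538
0.03 70 [-0.0053  0.0041  0.0076]
0.06 73 [-0.007   0.0034  0.0073]
0.09 126 [-0.0289 -0.0028  0.0075]
0.12 113 [-0.0215  0.0027  0.0075]
0.14 138 [-0.0247  0.0039  0.0297]
```

```bash
python3 -m jog '[{"gripper":-1,"slide":[0.004,0,0],"turn":[0,0,0]},{"gripper":-1,"slide":[0.006,0,0],"turn":[0,0,0]},{"gripper":-1,"slide":[0.015,0,0],"turn":[0,0,0]},{"gripper":-1,"slide":[0.025,0,0],"turn":[0,0,0]},{"gripper":-1,"slide":[0.03,0,0],"turn":[0,0,0]},{"gripper":-1,"slide":[0.03,0,0],"turn":[0,0,0]},{"gripper":-1,"slide":[0,0,0],"turn":[0,0,0]}]'; python3 st.py
python3 -m jog '[{"gripper":-1,"slide":[0,0,-0.03],"turn":[0,0,0]},{"gripper":-1,"slide":[0,0,-0.03],"turn":[0,0,0]},{"gripper":-1,"slide":[0,0,-0.03],"turn":[0,0,0]},{"gripper":-1,"slide":[0,0,0],"turn":[0,0,0]},{"gripper":-1,"slide":[0,0,0],"turn":[0,0,0]}]'
python3 - <<'E'
from h import *
c=cap('scene','s5')
w=cap('wrist','w5')
a=c['image'][150:270,350:500,::-1];a=cv2.resize(a,(600,480),interpolation=2)
cv2.imwrite('pics/s5c.png',a)
E
python3 ang.py s5
```

```text
time_s: 6.5
tool_pos: [0.391, 0.2065, 0.2217]
tcp_rot: [-0.002, 0.07, 0.998, -0.0]
force: [-0.6, -0.6, -1.0]
grip_width: -0.0003
tcp [0.391  0.2065 0.2217] -x ang -7.97 z [-0.003 -0.001 -1.   ] F [-0.6 -0.6 -1. ] t 6.5 g -0.0003160653775422683
along gate 0.13906627379144684 push-axis -0.12435910448584904 pad to face 0.10635910448584904
time_s: 6.92
tool_pos: [0.3967, 0.2067, 0.3157]
tcp_rot: [0.004, 0.07, 0.998, 0.001]
force: [0.2, -0.2, -1.0]
grip_width: 0.0001
n 562 inner/outer face slope rad 0.00527034 offset at t=.14 0.006479728 at 0 0.0057418807
0.03 78 [-0.0059  0.0039  0.0074]
0.06 72 [-0.0058  0.004   0.0072]
0.09 79 [-0.0056  0.0042  0.0073]
0.12 87 [-0.005   0.0046  0.0077]
0.14 108 [-0.0047  0.0045  0.0302]
```

View pics/s5c.png

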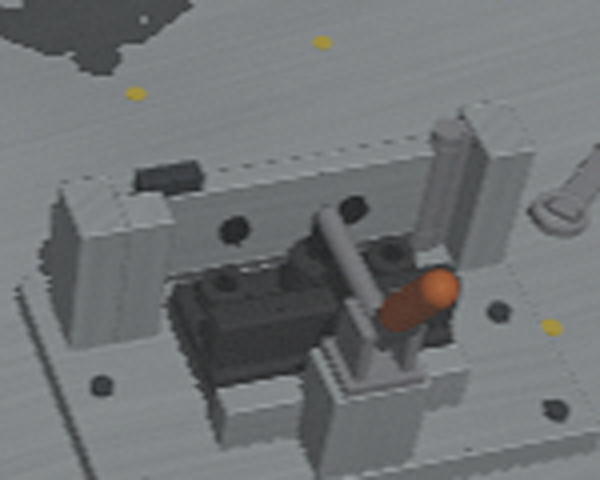

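View pics/w5.png

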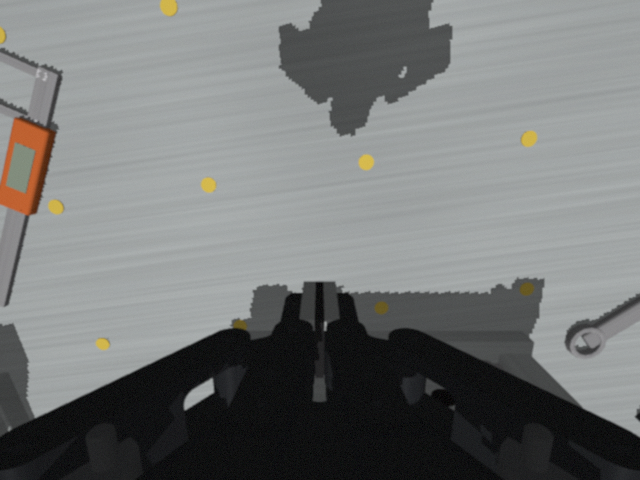

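The gate stayed shut after I withdrew: its top edge runs from (205,185) to (430,145), with the bolt block at (170,178) beside the strike post. The wrist camera looks toward the robot, so it misses the gate. I'll pass the hand high over the fixture to see the bolt and strike from close by.

```bash
python3 -m jog '[{"gripper":-1,"slide":[0,0,-0.03],"turn":[0,0,0]},{"gripper":-1,"slide":[0,0,-0.03],"turn":[0,0,0]},{"gripper":-1,"slide":[-0.03,0,-0.02],"turn":[0,0,0]},{"gripper":-1,"slide":[-0.03,0,0],"turn":[0,0,0]},{"gripper":-1,"slide":[-0.03,0,0],"turn":[0,0,0]},{"gripper":-1,"slide":[-0.03,0,0],"turn":[0,0,0]},{"gripper":-1,"slide":[-0.03,0,0],"turn":[0,0,0]},{"gripper":-1,"slide":[-0.03,0,0],"turn":[0,0,0]}]'
python3 -m jog '[{"gripper":-1,"slide":[0,0,0],"turn":[0,0,0]},{"gripper":-1,"slide":[0,0,0],"turn":[0,0,0]}]'
python3 - <<'E'
from h import *
w=cap('wrist','w6')
E
```

```text
time_s: 7.68
tool_pos: [0.5746, 0.1807, 0.3903]
tcp_rot: [-0.001, 0.07, 0.998, -0.0]
force: [0.1, -0.4, 0.7]
grip_width: -0.0001
time_s: 7.85
tool_pos: [0.574, 0.1805, 0.3897]
tcp_rot: [-0.002, 0.071, 0.997, -0.001]
force: [-0.9, 0.3, -0.2]
grip_width: -0.0001
```

View pics/w6.png

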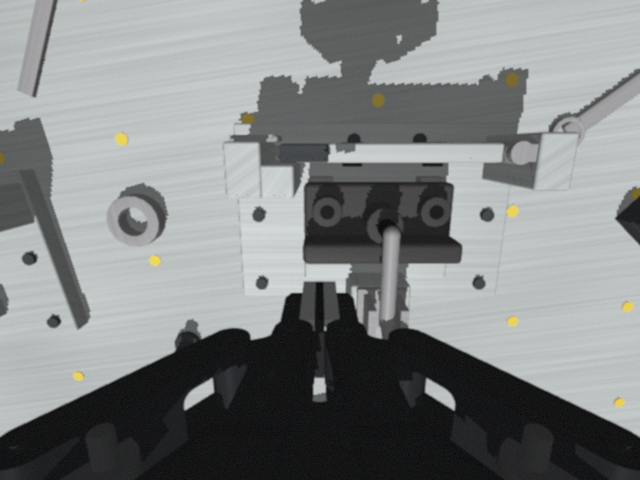

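From above, the gate runs straight across at row 153, from (330,153) to (505,153), with the dark bolt block at (303,153) and the strike post at (260,165). I'll zoom in on the strike.

```bash
python3 ang.py w6; python3 - <<'E'
import cv2,numpy as np
im=cv2.imread('pics/w6.png')
c=cv2.resize(im[105:205,215:345],None,fx=6,fy=6,interpolation=2)
cv2.imwrite('pics/w6c.png',cv2.convertScaleAbs(255*(c/255.)**.7))
g=cv2.cvtColor(im,6)
for (u0,u1) in((340,360),(480,500)): 
    col=g[125:175,u0:u1].mean(1);print(np.round(col[12:42]).astype(int))
E
```

```text
n 791 inner/outer face slope rad -0.016974326 offset at t=.14 0.026577402 at 0 0.028953807
0.03 555 [-0.0075 -0.0013  0.0053]
0.06 555 [-0.007  -0.0012  0.0051]
0.09 553 [-0.0068 -0.0006  0.0054]
0.12 546 [-0.0073 -0.0012  0.0052]
0.14 755 [-0.0068  0.0013  0.0249]
[ 65  65  63  62  61  67  88 110 124 128 128 127 128 135 155 180 197 204
 206 206 207 206 206 204 193 156  83  37  45  71]
[ 86  86  84  84  82  91 124 158 183 193 193 193 193 193 194 194 196 197
 197 197 198 198 198 196 186 158 121 110 110 112]
```

View pics/w6c.png

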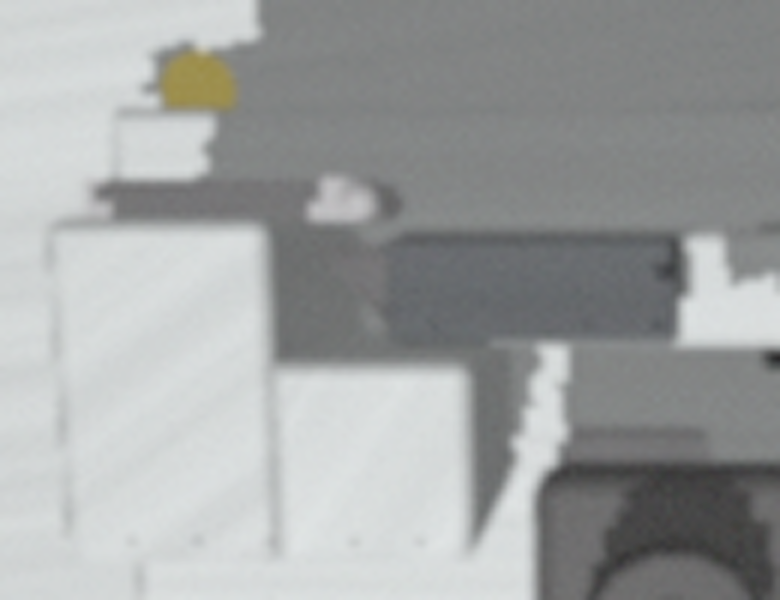

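The zoom shows the bolt (lighter grey, crop (340–390, 240–340)) standing about 7–9 mm out of the gate end, behind the strike. The gate's inner edge is parallel to the post edges to about 0.003 rad. I'll check the spare gate, then hand in.

```bash
python3 - <<'E'
from plan import *
c=cap('top','t7');o,g,a,e,s,n=gate(c,(365,425,250,320));print('spare dir',np.degrees(np.arctan2(g[1],g[0])),o+e*g,n)
s=r.get_state();print(s['time_s'],s['force'],s['tool_pos'])
E
python3 ang.py t7|head -1
python3 -c "from station import r; print(r.sign_off())"
```

```text
spare dir -143.50975 [ 0.3829194  -0.23255049] 405
7.95 [-0.03482062  0.03119649  0.31081505] [0.57263007 0.18117379 0.39090972]
n 49 inner/outer face slope rad -3.4999812 offset at t=.14 -0.068748266 at 0 0.42124912
the job is handed in; nothing more can be done
None
```

I pushed the loaded fixture's gate shut with the closed fingertips, following the hinge arc. I pressed it to a firm stop at about 31 N, backed off and lifted clear, then handed the job in at about 8 s.

- **Gate angle:** three measurements put the gate within the 0.015 rad the latch needs. The scene camera gave 0.003 rad from shut while pressed and 0.005 rad after release, and the close wrist image showed it parallel to the posts to about 0.003 rad.
- **Latch:** the close wrist image shows the bolt standing about 7–9 mm out of the gate end behind the strike. I judged this by eye; I did not tug the gate to test the latch.
- **Empty fixture:** its gate is still open. Its measured direction is −143.5°, against −144.2° before, which I put down to measurement noise; the arm never went near it.
- **Robot:** the hand is clear above the fixture, with about 0.3 N on the wrist.
- **Checks that gave nothing usable:** the depth-based gate angle failed on the wrist image (points spread onto the fixture, −0.017 rad) and on the last top image (the arm hid the gate). I relied on the scene-camera depth and the wrist-image edges instead.

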